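# Load the drilling shuttle and bring it into its notch

## Robot

A 6-joint arm with a two-finger parallel gripper is mounted at the origin on the work surface. World frame = base frame: x ahead of the robot, y to its left, z up, the work surface at z = 0. Lengths are in m, angles in rad, forces in N, time in s.
With the tool pointing down it reaches from about 0.325 to 0.875 m from the base axis. Payload 4.4 kg.
Tool frame: the origin (TCP) lies between the finger pads, 19 mm behind the fingertips; this is the grasp point; z points along the fingers, y is the line along which they close (so a half turn about z gives the same grasp; the last joint's range is limited). The gripper opens to 85 mm and grips with 20 to 120 N. Pads are 22 mm wide; open, the fingers measure 114 mm over their backs; the gripper's body (76 mm by 85 mm) begins 54 mm behind the grasp point. The pads swing forward as they close: fully open they stand 13 mm farther back than shut.
Start: joints at [-1.385, 0.207, 1.542, -0, 1.393, -0.15], TCP at [0.19, -0.543, 0.25] pointing down, gripper open.
Joint ranges: [-2.73, 2.73], [-0.86, 2.22], [0.23, 2.46], [-1.11, 4.25], [0.08, 2.63], [-2.82, 2.82]. Speed limits (rad/s): [2.79, 2.79, 3.14, 3.14, 3.14, 3.14].

## Interface

Orientations are given as a rotation vector (axis times angle).
In Python, from station import env gives the robot as it stands.
- The arm moves only by the tool carry_out, never from a script. Its argument "targets" is one flat list of numbers, 6 for each row, row after row: the shift along the tool's x, y, z each as a share of 0.5 m, from -1 to 1, then the turn, a rotation vector about the tool's x, y, z each as a share of pi rad, from -1 to 1. In form: [tx, ty, tz, rx, ry, rz, tx, ty, tz, rx, ry, rz, ...]. A call has 1 to 12 rows; each row is the pose to reach, as a shift and turn from the pose commanded when the call began, along the tool's axes at that moment, turning the shorter way round; what a row does not reach only later rows make up. A row lasts 1/10 s, in which the tool goes at most 50 mm and 8.59 degrees, less where a joint would pass 70% of its speed; a pose out of reach is approached as far as the arm can. A call with a number of a shift or a turn outside -1 to 1 is refused whole. A call with a gripper value outside its range is refused whole. "fingers" is the opening, from -1 (shut) to 1 (fully open), set as the call begins (left out, the last holds). The fingers move at their own pace and stop on an object; the grip force is fixed at half the most. Time passes only in rows, so rows that repeat a pose let the fingers close. It gives the time, the measured TCP pose, the force, the opening and the grip force at its end, in the units of the state.
- env.state(): the state, without advancing time (a new reading comes with each control period).
- env.capture(name): name is "scene" or "side" or "wrist"; returns the picture (480x640x3 uint8, red, green, blue); there is no depth.
- env.camera_info(name): a dict with "intrinsics" (3x3 intrinsics, pixels), "view" (4x4, takes a point from world to camera coordinates). Camera axes: x right, y down, z forward; pixel columns grow to the right and rows downward; lengths in m; the calibration is good to about 2 mm. A picture is of the moment at which its call begins: read the wrist's pose just before it. camera_info takes no time and is no camera call; for the wrist camera it gives the pose at the moment of the call.
- env.hand_in(): hands the job in; it is judged then, once.
The state is a dict: "time_s": time; "joint_positions": joint angles; "joint_velocities": joint speeds; "tau": joint torques, N m; "position": TCP position; "tcp_rot": TCP orientation; "wrist_force": force on the tool from outside, world axes, zero at the start; "moment": the same for the moment, N m; "gripper_width": opening from 0.0 (shut) to 1.0 (fully open); "finger_force": force on a finger pad.
Only numpy, scipy, OpenCV 4.12 (cv2) and the standard library are available. Lean on these libraries where they do the work, as an engineer would, in place of code of your own. Each camera call takes 0.05 s, during which the arm holds its last target. There are 200 camera calls.

## Task

Lay the two loose plywood blanks on the bed of the drilling shuttle, one on top of the other, squarely and with all edges flush with the bed. Then take the shuttle by its upright handle and slide it along the rail until its spring ball clicks into the notch between the two humps of the notch block; do not run on past the notch. Finish while still gripping the handle, keeping the shuttle still at the notch, and leave the tub, the screwdriver and the tape roll alone.

Things in the scene. Friction and masses are not known exactly. Their poses are not given: they have to be found in the camera images.
- rail: Fixed aluminium base plate of the drilling shuttle, lying on the bench: 136 mm (its x, from -46 to +90) by 480 mm (its y) by 12 mm, with a low steel guide bar along the middle. Origin on the bench at the middle of the guide. Its y axis is the sliding direction: the shuttle starts towards -y and must go towards +y. Its place and yaw vary.
- shuttle: The shuttle: shoe, dark steel bed, spring plunger and handle in one piece, riding on the rail, axes as the rail's. Origin at bench height below the bed's centre. It can travel 300 mm along the rail's +y from its rear stop and starts within 40 mm of that stop. It slides with about 1 to 2 N of friction and stays where it is left, so set things on it without pushing sideways.
- bed (a point): Centre of the top face of the shuttle's dark steel bed, 46 mm above the bench. The bed is a flat block of the same outline as a blank: 100 mm along the rail's x by 56 mm along its y. Axes as the rail's.
- grip (a point): Grip point in the shuttle's upright black handle, a flat-sided post 24 mm along the rail's x by 16 mm along its y, 33 to 79 mm above the bench (this point: 64 mm up, on its axis). It stands 95 mm from the bed's centre towards the rail's -y, on a low flat arm whose top is 34 mm above the bench; it is free all round. Axes as the rail's.
- notch_block: Fixed dark steel block 30 by 42 by 8 mm on the rail plate, 66 mm off the guide's middle on the +x side. On its top two bright rounded humps (radius 7 mm, 7 mm high) run across the sliding direction, 8.5 mm before and 8.5 mm behind its centre; between them is the notch. Origin: centre of its underside. Its place along the rail varies: at the start 100 to 240 mm ahead of the bed's centre.
- notch (a point): Bottom of the notch, at the block's top face between its humps, 20 mm above the bench; axes as the rail's. The ball sits in the notch when the bed's centre is level with this point along the rail's y.
- plunger (a joint): Lift of the shuttle's spring ball, in m: 0 down, 0.003 on a hump. Ball 14 mm across, 66 mm from the bed's centre towards +x. It runs free, meets the first hump about 17 mm before the notch, needs a push of up to about 10 N to get over the crest 8.5 mm before it, then pulls on with 2 to 3 N and drops between the humps; going on needs about 10 N again.
- blank_a: Loose plywood blank, 100 mm (its x) by 56 mm (its y) by 12 mm, about 45 g, lying flat on the bench on the robot's side of the rail. Origin at the centre of its underside.
- blank_b: The other plywood blank, the same in size and look as blank_a; either may be the lower one.
- tub: Bystander: white round plastic tub with an orange lid, 100 mm across, 120 mm high. Origin at the centre of its underside. Leave alone.
- screwdriver: Bystander: screwdriver lying on the bench to the robot's right. Leave alone.
- tape_roll: Bystander: empty roll of tape, 90 mm across, 25 mm high, lying flat beyond the rail's left end. Leave alone.
Things that resemble listed ones, but are neither listed nor needed, are in the scene too. Leave any green or pink look-alike of the blank_b alone.

How it is judged:
On the way, in this order (a step that is already met when the one before it is completed fails the run):
1. both blanks lie let go in a square pile on the bed while the shuttle is still short of the notch block (x of blank_a in the frame of bed between -0.005 and 0.005 m and y of blank_a in the frame of bed between -0.005 and 0.005 m and angle between the x axis of each of blank_a, blank_b and the x axis of bed, either way round below 0.08 rad and angle between each of blank_a, blank_b's own z axis and vertical below 0.06 rad and x of blank_b in the frame of bed between -0.005 and 0.005 m and y of blank_b in the frame of bed between -0.005 and 0.005 m and x of blank_a in the frame of blank_b between -0.005 and 0.005 m and y of blank_a in the frame of blank_b between -0.005 and 0.005 m and ((z of blank_a in the frame of bed between -0.003 and 0.004 m and z of blank_b in the frame of bed between 0.009 and 0.016 m) or (z of blank_b in the frame of bed between -0.003 and 0.004 m and z of blank_a in the frame of bed between 0.009 and 0.016 m)) and linear speed of each of blank_a, blank_b below 0.02 m/s and contact force between the fingers and blank_a below 0.1 N and contact force between the fingers and blank_b below 0.1 N and y of bed in the frame of notch below -0.03 m), for 0.2 s.
2. the ball is in the notch with the shuttle held by its handle (y of bed in the frame of notch between -0.0025 and 0.0025 m and contact force between the fingers and shuttle above 3 N and horizontal distance between the grasp point and grip below 0.02 m), for 0.3 s.
At the end, for the whole second after the job is handed in: Shuttle still, bed centre within 2.5 mm of the notch along the rail, fingers gripping the handle (over 3 N, tool point within 20 mm of its axis) and no blank; both blanks at rest flat on the bed, one on the other, each within 5 mm and 0.08 rad of the bed's outline and within 5 mm of each other (all of step 2 and x of blank_a in the frame of bed between -0.005 and 0.005 m and y of blank_a in the frame of bed between -0.005 and 0.005 m and angle between the x axis of each of blank_a, blank_b and the x axis of bed, either way round below 0.08 rad and angle between each of blank_a, blank_b's own z axis and vertical below 0.06 rad and x of blank_b in the frame of bed between -0.005 and 0.005 m and y of blank_b in the frame of bed between -0.005 and 0.005 m and x of blank_a in the frame of blank_b between -0.005 and 0.005 m and y of blank_a in the frame of blank_b between -0.005 and 0.005 m and ((z of blank_a in the frame of bed between -0.003 and 0.004 m and z of blank_b in the frame of bed between 0.009 and 0.016 m) or (z of blank_b in the frame of bed between -0.003 and 0.004 m and z of blank_a in the frame of bed between 0.009 and 0.016 m)) and linear speed of each of blank_a, blank_b below 0.02 m/s and contact force between the fingers and blank_a below 0.1 N and contact force between the fingers and blank_b below 0.1 N and linear speed of shuttle below 0.01 m/s); the arm keeps its last pose, push and grip.
It fails at once if the shuttle ran past the notch (more than 12 mm) (y of bed in the frame of notch above 0.012 m).
It fails at once if the tub was disturbed (moved over 30 mm) (distance of tub from where it was at the start of the episode above 0.03 m).
It fails at once if the screwdriver was disturbed (moved over 30 mm) (distance of screwdriver from where it was at the start of the episode above 0.03 m).
It fails at once if the tape roll was disturbed (moved over 30 mm) (distance of tape_roll from where it was at the start of the episode above 0.03 m).
It also fails if it takes over 72 s, if anything falls off the work surface, if the arm or the gripper's body presses on something with over 40 N, if the wrist force passes 120 N, or if a joint passes its speed limit or range.

## Working session

There is one attempt and no reset: what is moved stays moved. The work goes in short steps, Python scripts to look and compute and a tool call to move; the robot and the scene stay as the last step left them, time stands still between calls to the robot, and variables do not carry over. Pictures are saved under pics/ and viewed, at most 10 in all, crops included, and the job is handed in when it is done.

Besides the shell and the picture viewer there is one more tool, called after "Emit:" in YAML: its name, and indented under it one key for each argument. carry_out: Moves the arm, as the interface text tells. Shift numbers are shares of 0.5 m and turn numbers shares of pi rad, none past 1 either way. Its arguments: {"type":"object","properties":{"targets":{"type":"array"},"fingers":{"type":"number"}},"required":["targets"]}

```bash
ls; mkdir -p pics; python3 - <<'E'
from station import env
import cv2
for n in("scene","side"):
    im=env.capture(n); cv2.imwrite(f"pics/{n}0.png",im[:,:,::-1])
    print(env.camera_info(n))
print(env.state())
E
```

```text
pics
{'intrinsics': array([[600.58265099,   0.        , 312.29348911],
       [  0.        , 600.58265099, 233.5902128 ],
       [  0.        ,   0.        ,   1.        ]]), 'view': array([[ 0.88004459,  0.47462468, -0.01590391, -0.47707989],
       [ 0.3733994 , -0.71226915, -0.59434464, -0.13371579],
       [-0.2934185 ,  0.51711127, -0.80405318,  1.74744417],
       [ 0.        ,  0.        ,  0.        ,  1.        ]])}
{'intrinsics': array([[525.60770098,   0.        , 311.33588669],
       [  0.        , 525.60770098, 244.90637561],
       [  0.        ,   0.        ,   1.        ]]), 'view': array([[ 0.99864239, -0.05191734,  0.00423776, -0.54745193],
       [-0.03740857, -0.77141367, -0.63523346,  0.10305671],
       [ 0.0362487 ,  0.63421253, -0.77230855,  1.16530311],
       [ 0.        ,  0.        ,  0.        ,  1.        ]])}
{'time_s': 0.1, 'joint_positions': array([-1.38451766e+00,  2.07343423e-01,  1.54282919e+00, -4.95580989e-06,
        1.39352162e+00, -1.50506125e-01]), 'joint_velocities': array([ 0.00016558, -0.00094352, -0.00296803, -0.00157987, -0.00113722,
        0.00111063]), 'tau': array([ 8.31923398e-05, -3.84090936e+01, -2.92547268e+01, -1.49721268e-04,
        4.80132134e-03,  1.26180052e-05]), 'position': array([ 0.18987258, -0.54204931,  0.24892836]), 'tcp_rot': array([-3.09508464e+00, -5.26172923e-01,  6.66573518e-05]), 'wrist_force': array([ 0.26131023, -0.05255509,  0.3338591 ]), 'moment': array([-0.02697958, -0.02494113, -0.02175137]), 'finger_force': 0.0, 'gripper_width': 0.9971911861424408}
```

View pics/scene0.png

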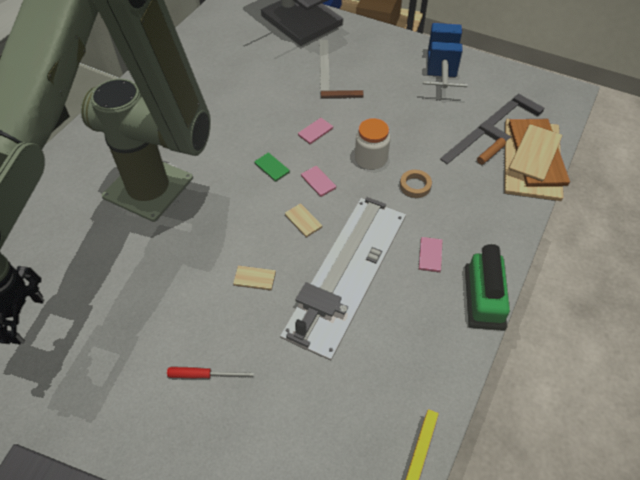

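View pics/side0.png

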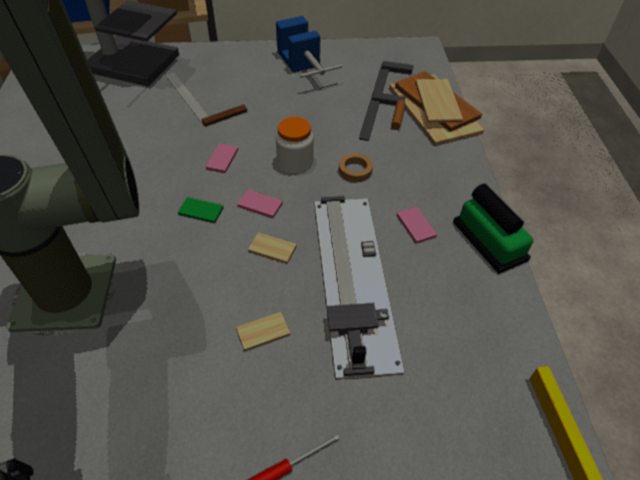

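Both views show the two plywood blanks at about scene (255,277) and (303,219), which is side (263,331) and (272,247). The shuttle bed is at side (352,317), the handle at (358,355), and the notch block at (368,248). Next I'll take rough positions from these and look closer with an enlarged crop.

```bash
cat >h.py <<'E'
import numpy as np, cv2
from scipy.spatial.transform import Rotation as R
from station import env
def ray(info,uv,z):
    K,V=info["intrinsics"],info["view"]; Rm,t=V[:3,:3],V[:3,3]
    c=-Rm.T@t; d=Rm.T@np.linalg.inv(K)@np.array([uv[0],uv[1],1.]); return c+d*(z-c[2])/d[2]
def proj(info,p):
    q=info["view"]@np.append(p,1); q=info["intrinsics"]@q[:3]; return q[:2]/q[2]
E
python3 - <<'E'
from h import *
im=cv2.imread("pics/side0.png")[190:382,230:410]
cv2.imwrite("pics/side0c.png",cv2.resize(im,None,fx=3.1,fy=3.1,interpolation=cv2.INTER_CUBIC))
i=env.camera_info("side");s=env.camera_info("scene")
for n,a,b,z in [("b1",(263,331),(255,277),.012),("b2",(272,247),(303,219),.012),("bed",(352,317),(319,298),.046),("handle",(358,352),(301,323),.079),("notch",(368,246),(374,254),.027)]:
    print(n,ray(i,a,z).round(3),ray(s,b,z).round(3))
for n,p in[("railTL",(315,201)),("TR",(367,199)),("BR",(402,372)),("BL",(336,376))]: print(n,ray(i,p,.012).round(4))
w=env.camera_info("wrist");print(w); st=env.state();print(R.from_rotvec(st["tcp_rot"]).as_matrix().round(3))
E
```

```text
b1 [ 0.441 -0.129  0.012] [ 0.441 -0.123  0.012]
b2 [0.461 0.095 0.012] [0.46  0.1   0.012]
bed [ 0.625 -0.125  0.046] [ 0.626 -0.119  0.046]
handle [ 0.624 -0.222  0.079] [ 0.629 -0.214  0.079]
notch [0.683 0.075 0.027] [0.685 0.074 0.027]
railTL [0.5699 0.24   0.012 ]
TR [0.7021 0.2407 0.012 ]
BR [ 0.7144 -0.2347  0.012 ]
BL [ 0.5841 -0.2367  0.012 ]
{'intrinsics': array([[427.02483402,   0.        , 309.54990123],
       [  0.        , 427.02483402, 242.92426103],
       [  0.        ,   0.        ,   1.        ]]), 'view': array([[ 0.33100048, -0.94362665, -0.00272441, -0.57378023],
       [-0.9108337 , -0.32024944,  0.2604271 , -0.03418584],
       [-0.24661844, -0.08372001, -0.96548967,  0.37809715],
       [ 0.        ,  0.        ,  0.        ,  1.        ]])}
[[ 0.944  0.33  -0.   ]
 [ 0.33  -0.944  0.002]
 [ 0.    -0.002 -1.   ]]
```

View pics/side0c.png

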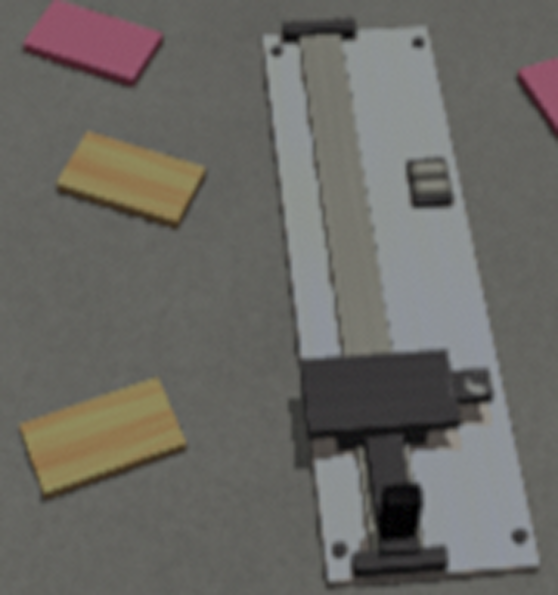

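The crop confirms the layout. The rail is yawed about +0.03 rad, and the green and pink pieces are decoys. I'll move the wrist camera over the whole area.

Emit:
carry_out:
  targets: [0.99, -0.71, -0.1, 0, 0, 0.098, 0.99, -0.71, -0.1, 0, 0, 0.098, 0.99, -0.71, -0.1, 0, 0, 0.098, 0.99, -0.71, -0.1, 0, 0, 0.098, 0.99, -0.71, -0.1, 0, 0, 0.098, 0.99, -0.71, -0.1, 0, 0, 0.098, 0.99, -0.71, -0.1, 0, 0, 0.098, 0.99, -0.71, -0.1, 0, 0, 0.098, 0.99, -0.71, -0.1, 0, 0, 0.098, 0.99, -0.71, -0.1, 0, 0, 0.098, 0.99, -0.71, -0.1, 0, 0, 0.098, 0.99, -0.71, -0.1, 0, 0, 0.098]

```text
time_s: 1.3
position: [0.5335, -0.0519, 0.2988]
tcp_rot: [3.141, 0.046, -0.001]
wrist_force: [0.8, -1.0, 1.1]
gripper_width: 0.997
finger_force: 0.0
```

```bash
python3 - <<'E'
from h import *
st=env.state();print(st["time_s"],st["position"],R.from_rotvec(st["tcp_rot"]).as_matrix().round(4),st["joint_positions"].round(2))
E
```

```text
1.3 [ 0.53353159 -0.05187768  0.29875628] [[ 9.996e-01  2.920e-02 -5.000e-04]
 [ 2.920e-02 -9.996e-01 -1.000e-04]
 [-5.000e-04  1.000e-04 -1.000e+00]] [-0.26  0.09  1.57 -0.    1.48  1.28]
```

```bash
python3 - <<'E'
from h import *
import json
env.capture("wrist");env.capture("wrist");env.capture("wrist")
i=env.camera_info("wrist");im=env.capture("wrist");st=env.state();print(st["position"],abs(st["joint_velocities"]).max())
np.savez("w1.npz",K=i["intrinsics"],V=i["view"],p=st["position"],r=st["tcp_rot"])
cv2.imwrite("pics/w1.png",im[:,:,::-1])
E
```

```text
[ 0.53290245 -0.05289492  0.298314  ] 0.04846893691788546
```

View pics/w1.png

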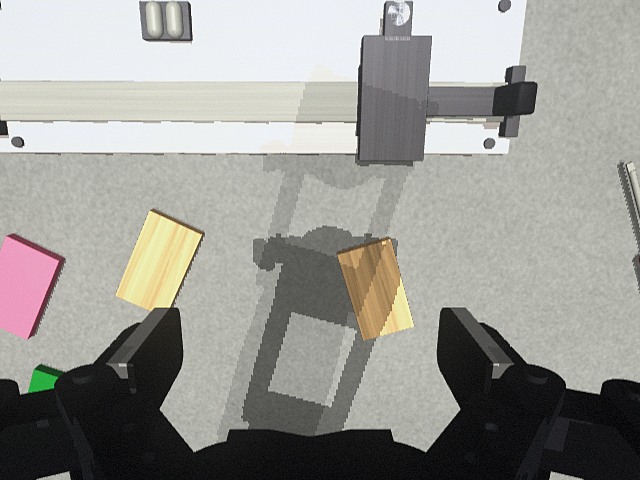

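The wrist view shows the bed's top at corners of about (363,36), (431,36), (424,161) and (358,160), and the handle top near (518,97). Blank 1 is at (375,289), blank 2 at (160,260), and the notch humps at (154,20) and (174,20). I'll fit outlines to these.

```bash
cat >>h.py <<'E'
from scipy.optimize import minimize
def fit(im,info,x0,mask,z0=0.0,h=.012,lx=.1,ly=.056,ign=None):
    S=8
    def sil(p):
        c,s=np.cos(p[2]),np.sin(p[2]); pts=[]
        for a in(-.5,.5):
            for b in(-.5,.5):
                for z in(z0,z0+h): pts.append(proj(info,[p[0]+c*a*lx-s*b*ly,p[1]+s*a*lx+c*b*ly,z]))
        hull=cv2.convexHull(np.float32(pts)); m=np.zeros(mask.shape,np.uint8)
        cv2.fillConvexPoly(m,np.round((hull)*256).astype(np.int32),255,cv2.LINE_AA,8); return m/255.
    mk=mask/255.; v=1. if ign is None else 1-ign/255.
    f=lambda p:(np.abs(sil(p)-mk)*v).sum()
    best=None
    for st in(.01,.003):
        x0=x0 if best is None else best.x
        best=minimize(f,x0,method="Nelder-Mead",options=dict(initial_simplex=np.array([x0]+[list(np.array(x0)+d) for d in np.diag([st,st,st*10])]),xatol=1e-5,fatol=.1))
    return best.x,best.fun,sil(best.x)
def woodmask(im,box):
    hsv=cv2.cvtColor(cv2.GaussianBlur(im,(3,3),0),cv2.COLOR_BGR2HSV); m=cv2.inRange(hsv,(10,60,40),(32,255,255))
    z=np.zeros_like(m);a,b,c,d=box;z[b:d,a:c]=m[b:d,a:c]; return cv2.morphologyEx(z,cv2.MORPH_CLOSE,np.ones((5,5)))
E
python3 - <<'E'
from h import *
d=np.load("w1.npz");i=dict(intrinsics=d["K"],view=d["V"]);im=cv2.imread("pics/w1.png")
ov=im.copy()
for n,box,x0 in[("b1",(325,225,425,350),[.44,-.126,.2]),("b2",(105,200,215,315),[.46,.097,-.35])]:
    m=woodmask(im,box);x,f,s=fit(im,i,x0,m);print(n,x.round(4),f,m.sum()/255)
    c,_=cv2.findContours((s>.5).astype(np.uint8),0,2);cv2.drawContours(ov,c,-1,(255,0,0),1)
P=lambda u,z:ray(i,u,z)[:2].round(4)
print("bed",[P(u,.046) for u in[(363,36),(431,36),(424,161),(358,160)]])
print("rail edge",P((0,154),.012),P((508,153),.012),"humps",P((154,20),.027),P((174,20),.027),"handle",P((518,97),.079))
a=cv2.resize(ov[0:200,340:540],(540,540),interpolation=cv2.INTER_CUBIC);b=cv2.resize(ov[200:350,100:200],None,fx=1.8,fy=1.8);b2=cv2.resize(ov[220:350,330:420],None,fx=2,fy=2)
c=np.zeros((540,760,3),np.uint8);c[:,:540]=a;c[:270,540:720]=b;c[275:535,540:720]=b2
cv2.imwrite("pics/w1c.png",c)
E
```

```text
b1 [ 0.4387 -0.123   0.331 ] 256.1098039215686 5118.0
b2 [ 0.4586  0.0999 -0.4223] 446.09411764705885 5378.0
bed [array([ 0.672 , -0.0895]), array([ 0.6739, -0.1443]), array([ 0.5748, -0.1491]), array([ 0.5737, -0.0919])]
rail edge [0.5651 0.2417] [ 0.5827 -0.2363] humps [0.6819 0.0847] [0.6825 0.0679] handle [ 0.6273 -0.2068]
```

View pics/w1c.png

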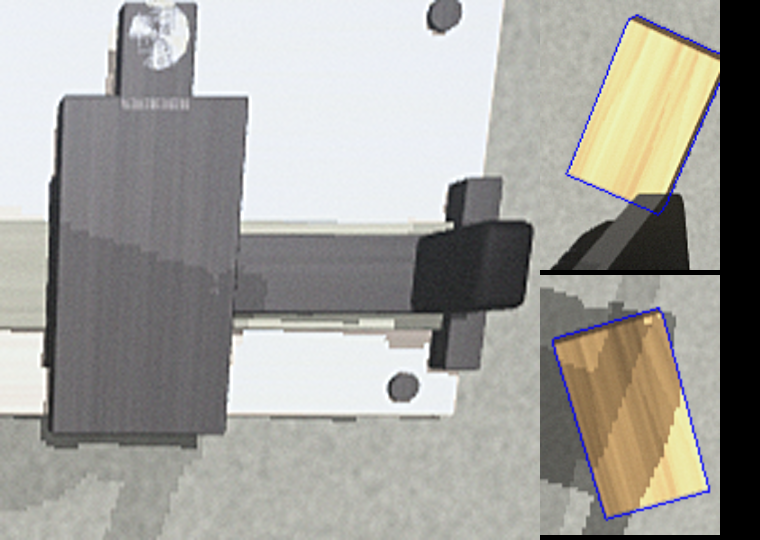

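Blank 1 fits at (0.4387, -0.123), yaw 0.331. The bed centre is about (0.6236, -0.119), yaw 0.037, and its sizes check. Blank 2 will be refined from closer. Computing the move to grasp blank 1.

```bash
cat >>h.py <<'E'
def go(x,y,z,yaw):
    st=env.state();R0=R.from_rotvec(st["tcp_rot"])
    Rt=R.from_matrix([[np.cos(yaw),np.sin(yaw),0],[np.sin(yaw),-np.cos(yaw),0],[0,0,-1]])
    t=R0.inv().apply(np.array([x,y,z])-st["position"])/.5; r=(R0.inv()*Rt).as_rotvec()/np.pi
    print((x,y,z,yaw),t.round(4),r.round(4))
def stt():
    st=env.state();m=R.from_rotvec(st["tcp_rot"]).as_matrix()
    print(st["time_s"],st["position"].round(4),"yaw",np.arctan2(m[1,0],m[0,0]).round(4),"tz",m[:,2].round(4),"F",st["wrist_force"].round(1),st["gripper_width"].round(3),st["finger_force"],"q",st["joint_positions"].round(2))
E
python3 -c "
from h import *
stt();go(.4387,-.123,.08,.331);go(.4387,-.123,.018,.331)"
```

```text
Traceback (most recent call last):
  File "h.py", line 36, in stt
    print(st["time_s"],st["position"].round(4),"yaw",np.arctan2(m[1,0],m[0,0]).round(4),"tz",m[:,2].round(4),"F",st["wrist_force"].round(1),st["gripper_width"].round(3),st["finger_force"],"q",st["joint_positions"].round(2))
                                                                                                                                            ^^^^^^^^^^^^^^^^^^^^^^^^^
AttributeError: 'float' object has no attribute 'round'
```

```bash
sed -i 's/st\["gripper_width"\].round(3)/round(st["gripper_width"],3)/' h.py
python3 -c "
from h import *
stt();go(.4387,-.123,.08,.331);go(.4387,-.123,.018,.331)"
```

```text
1.5 [ 0.5329 -0.0529  0.2983] yaw 0.0318 tz [-1.6e-03 -2.0e-04 -1.0e+00] F [ 0.1  0.  -1.7] 1.0 0.0 q [-0.26  0.09  1.58 -0.    1.48  1.28]
(0.4387, -0.123, 0.08, 0.331) [-0.1921  0.1341  0.437 ] [-0.      0.0005 -0.0952]
(0.4387, -0.123, 0.018, 0.331) [-0.1919  0.134   0.561 ] [-0.      0.0005 -0.0952]
```

Emit:
carry_out:
  targets: [-0.192, 0.134, 0.437, 0, 0, -0.095, -0.192, 0.134, 0.437, 0, 0, -0.095, -0.192, 0.134, 0.437, 0, 0, -0.095, -0.192, 0.134, 0.437, 0, 0, -0.095, -0.192, 0.134, 0.437, 0, 0, -0.095, -0.192, 0.134, 0.437, 0, 0, -0.095, -0.192, 0.134, 0.437, 0, 0, -0.095]

```text
time_s: 2.2
position: [0.4377, -0.1246, 0.0801]
tcp_rot: [-3.099, -0.506, 0.002]
wrist_force: [1.1, -0.3, 0.8]
gripper_width: 0.999
finger_force: 0.0
```

```bash
python3 -c "
from h import *
env.capture('wrist');env.capture('wrist');stt();go(.4387,-.123,.018,.331)"
```

```text
2.3 [ 0.441  -0.1251  0.0826] yaw 0.3263 tz [ 0.0044 -0.002  -1.    ] F [0.  0.4 0.9] 1.001 0.0 q [-0.47  0.18  1.97  0.    0.99  0.78]
(0.4387, -0.123, 0.018, 0.331) [-0.0035 -0.0058  0.1292] [ 0.0011 -0.0011 -0.0015]
```

Readings scatter by about 1 mm, so I'll average them from here on. Descending and gripping blank 1.

Emit:
carry_out:
  targets: [0, 0, 0.04, 0, 0, 0, 0, 0, 0.08, 0, 0, 0, 0, 0, 0.11, 0, 0, 0, 0, 0, 0.125, 0, 0, 0, 0, 0, 0.125, 0, 0, 0]

```text
time_s: 2.8
position: [0.4401, -0.1238, 0.0187]
tcp_rot: [3.099, 0.513, 0.002]
wrist_force: [-0.0, 0.1, -0.2]
gripper_width: 0.999
finger_force: 0.0
```

Emit:
carry_out:
  targets: [0, 0, 0, 0, 0, 0, 0, 0, 0, 0, 0, 0, 0, 0, 0, 0, 0, 0, 0, 0, 0, 0, 0, 0, 0, 0, 0, 0, 0, 0, 0, 0, 0, 0, 0, 0, 0, 0, 0, 0, 0, 0, 0, 0, 0, 0, 0, 0]
  fingers: -0.3

```text
time_s: 3.6
position: [0.4404, -0.1243, 0.0197]
tcp_rot: [3.098, 0.512, 0.004]
wrist_force: [-0.1, 0.3, 6.2]
gripper_width: 0.634
finger_force: 63.1
```

```bash
cat >>h.py <<'E'
def avg(n=6):
    P=[];Q=[]
    for k in range(n):
        env.capture("wrist");s=env.state();P.append(s["position"]);Q.append(s["tcp_rot"])
    m=R.from_rotvec(Q).mean();return np.mean(P,0),m
def go(x,y,z,yaw,pm=None):
    p,R0=pm or avg()
    Rt=R.from_matrix([[np.cos(yaw),np.sin(yaw),0],[np.sin(yaw),-np.cos(yaw),0],[0,0,-1]])
    t=R0.inv().apply(np.array([x,y,z])-p)/.5; r=(R0.inv()*Rt).as_rotvec()/np.pi
    M=R0.as_matrix();print("at",p.round(4),np.arctan2(M[1,0],M[0,0]).round(4),"to",(x,y,z,yaw),t.round(4),r.round(4))
E
python3 -c "
from h import *
pm=avg();stt();go(.4387,-.123,.08,.331,pm)"
```

```text
3.9 [ 0.4404 -0.1243  0.0197] yaw 0.3274 tz [ 0.0029 -0.0013 -1.    ] F [0.2 1.  6.8] 0.633 63.11097979545593 q [-0.46  0.3   1.99  0.    0.85  0.78]
at [ 0.4404 -0.1243  0.0197] 0.3274 to (0.4387, -0.123, 0.08, 0.331) [-0.0021 -0.0033 -0.1206] [ 0.0007 -0.0008 -0.0011]
```

Blank 1 is gripped, with the opening matching 56 mm. Lifting it and hovering over the bed.

```bash
python3 -c "
from h import *
go(.4404,-.1243,.11,.3274);go(.6248,-.119,.10,.037)"
```

```text
at [ 0.4404 -0.1243  0.0197] 0.3274 to (0.4404, -0.1243, 0.11, 0.3274) [ 0.0003  0.0004 -0.1806] [ 0.0007 -0.0008  0.    ]
at [ 0.4404 -0.1243  0.0197] 0.3274 to (0.6248, -0.119, 0.1, 0.037) [ 0.3529  0.1089 -0.1595] [ 0.0006 -0.0009  0.0924]
```

Emit:
carry_out:
  targets: [0, 0, -0.09, 0, 0, 0, 0, 0, -0.18, 0, 0, 0, 0.08, 0.025, -0.18, 0, 0, 0.03, 0.16, 0.05, -0.18, 0, 0, 0.06, 0.24, 0.075, -0.17, 0, 0, 0.08, 0.31, 0.096, -0.16, 0, 0, 0.0924, 0.353, 0.109, -0.1595, 0.0006, -0.0009, 0.0924, 0.353, 0.109, -0.1595, 0.0006, -0.0009, 0.0924, 0.353, 0.109, -0.1595, 0.0006, -0.0009, 0.0924, 0.353, 0.109, -0.1595, 0.0006, -0.0009, 0.0924]

```text
time_s: 5.5
position: [0.6222, -0.1184, 0.0976]
tcp_rot: [-3.139, -0.058, 0.007]
wrist_force: [-0.1, 0.0, -0.9]
gripper_width: 0.629
finger_force: 63.8
```

```bash
python3 - <<'E'
from h import *
pm=avg(5);stt();go(.6248,-.119,.067,.037,pm)
i=env.camera_info("wrist");im=env.capture("wrist")
np.savez("w2.npz",K=i["intrinsics"],V=i["view"])
cv2.imwrite("pics/w2.png",im[:,:,::-1])
E
```

```text
5.75 [ 0.6229 -0.1186  0.098 ] yaw 0.0367 tz [-0.0033  0.0014 -1.    ] F [ 0.4  0.9 -0.3] 0.633 63.79612326622009 q [-0.32  0.48  1.51  0.    1.15  1.21]
at [ 0.6226 -0.1186  0.0979] 0.0367 to (0.6248, -0.119, 0.067, 0.037) [0.0047 0.0011 0.0617] [-0.0005  0.0012 -0.0001]
```

View pics/w2.png

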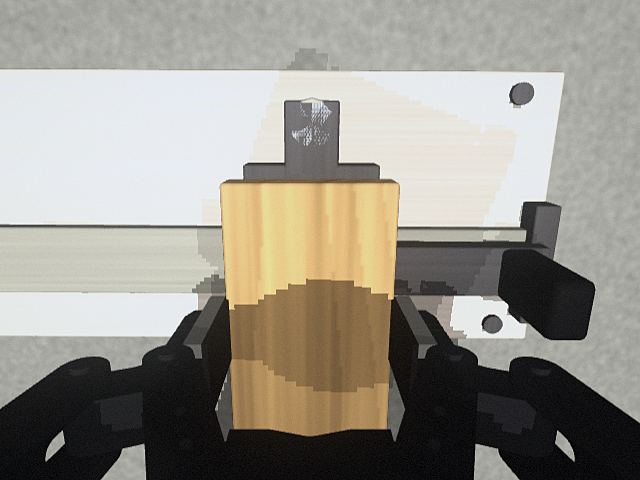

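The wrist view shows the held blank's far edge at row ~181 (columns 222–398), and the bed's far edge behind it at rows ~164–178 (columns 245–378). I'll get the edge rows from intensity profiles.

```bash
python3 - <<'E'
from h import *
im=cv2.imread("pics/w2.png").astype(int)
d=np.load("w2.npz");i=dict(intrinsics=d["K"],view=d["V"])
for c in(258,275,350,365): print("col",c,im[158:192,c].sum(1)//3)
print("row172",im[172,236:256].sum(1)//3,im[172,368:388].sum(1)//3)
for r in(190,230): print("row",r,im[r,214:240].sum(1)//3,im[r,388:404].sum(1)//3)
# predicted: bed far corners top/bottom, blank far corners
c,s=np.cos(.037),np.sin(.037)
for z in(.046,.036,.034,.030):
    print("bed z",z,[proj(i,[.6236+c*.05-s*b,-.119+s*.05+c*b,z]).round(1) for b in(.028,-.028)])
for z in(.0902,.0782): print("blank",z,[proj(i,[.6226-.0012+c*.05-s*b,-.1186+s*.05+c*b,z]).round(1) for b in(.028,-.028)])
E
```

```text
col 258 [227 225 228 244 174  38  66  90 109 107 110 111 107 110 109 109 108 112
 108 115 102  95  91  89  85 126 161 173 180 184 181 182 182 179]
col 275 [227 226 229 242 166  40  65  81 104 106 108 116 110 108 107 107 109 108
 111 112 107  93  85  93  94 145 180 189 196 194 195 192 195 194]
col 350 [225 226 223 234 193  84  43  73  88 102 107 104 108 102 101 105 111 103
 105 105 103  88  88  79  87 130 160 163 170 166 169 174 171 168]
col 365 [226 224 228 236 195  89  44  71  91 106 112 108 106 106 106 103 104 105
 106 109 101  84  90  93  94 151 186 190 195 200 193 195 194 195]
row172 [237 235 235 235 237 241 254 109  83 111 111 112 110 112 112 109 103 110
 109 115] [ 99 108 103 102 104 106 104 107 106 110  87  88 247 231 229 228 229 228
 227 227]
row 190 [236 235 236 234 238 246 167 183 199 196 198 201 198 196 196 194 193 197
 187 190 193 196 190 194 195 194] [189 189 191 191 190 195 189 190 196 193 170 138 235 229 225 227]
row 230 [181 179 177 177 182 180 183 182 129 181 200 194 200 199 197 192 192 189
 189 190 187 186 192 192 188 190] [184 186 191 190 193 194 194 191 175 100 163 164 159 155 159 159]
bed z 0.046 [array([241.4, 165.8]), array([379.5, 165.8])]
bed z 0.036 [array([245. , 163.7]), array([375.9, 163.7])]
bed z 0.034 [array([245.7, 163.3]), array([375.2, 163.3])]
bed z 0.03 [array([247. , 162.5]), array([373.8, 162.6])]
blank 0.0902 [array([217.6, 185.9]), array([400.1, 186. ])]
blank 0.0782 [array([225.2, 181. ]), array([392.8, 181.1])]
```

The blank sits about 0 to 0.3 mm off the TCP along x, and the bed is at (0.624, -0.1193). Correcting and lowering.

Emit:
carry_out:
  targets: [0.004, 0.0017, 0.02, -0.0005, 0.0012, 0, 0.004, 0.0017, 0.04, -0.0005, 0.0012, 0, 0.004, 0.0017, 0.052, -0.0005, 0.0012, 0, 0.004, 0.0017, 0.0595, -0.0005, 0.0012, 0, 0.004, 0.0017, 0.0595, -0.0005, 0.0012, 0, 0.004, 0.0017, 0.0595, -0.0005, 0.0012, 0]

```text
time_s: 6.4
position: [0.6256, -0.1193, 0.0678]
tcp_rot: [3.141, 0.058, 0.001]
wrist_force: [-0.7, -0.4, -0.8]
gripper_width: 0.631
finger_force: 63.8
```

```bash
python3 - <<'E'
from h import *
pm=avg(5);stt();go(.6245,-.1193,.067,.037,pm)
E
```

```text
6.65 [ 0.6258 -0.1193  0.0684] yaw 0.0371 tz [ 1.4e-03 -3.0e-04 -1.0e+00] F [-0.1 -0.5 -0.8] 0.636 63.799588680267334 q [-0.32  0.53  1.52  0.    1.1   1.21]
at [ 0.6258 -0.1193  0.0684] 0.0371 to (0.6245, -0.1193, 0.067, 0.037) [-0.0027 -0.0002  0.0027] [ 0.0001 -0.0004  0.    ]
```

Emit:
carry_out:
  targets: [-0.0026, 0, 0.0026, 0, -0.0004, 0, -0.0026, 0, 0.0026, 0, -0.0004, 0, -0.0026, 0, 0.0026, 0, -0.0004, 0]

```text
time_s: 6.95
position: [0.6241, -0.1193, 0.0666]
tcp_rot: [3.141, 0.058, -0.001]
wrist_force: [0.1, 0.2, -0.8]
gripper_width: 0.629
finger_force: 63.8
```

```bash
python3 - <<'E'
from h import *
pm=avg(5);stt();go(.6245,-.1193,.067,.037,pm)
E
```

```text
7.2 [ 0.6243 -0.1193  0.0667] yaw 0.0371 tz [-5.e-04 -2.e-04 -1.e+00] F [-0.6 -0.5 -0.7] 0.63 63.80060791969299 q [-0.32  0.53  1.52 -0.    1.1   1.21]
at [ 0.6242 -0.1193  0.0667] 0.0371 to (0.6245, -0.1193, 0.067, 0.037) [ 0.0005 -0.     -0.0006] [0.     0.0002 0.    ]
```

Emit:
carry_out:
  targets: [0, 0, 0.001, 0, 0, 0, 0, 0, 0.001, 0, 0, 0]

```text
time_s: 7.4
position: [0.6242, -0.1193, 0.0661]
tcp_rot: [3.141, 0.058, -0.001]
wrist_force: [-0.4, -0.2, -1.3]
gripper_width: 0.634
finger_force: 63.8
```

Emit:
carry_out:
  targets: [0, 0, 0, 0, 0, 0, 0, 0, 0, 0, 0, 0, 0, 0, 0, 0, 0, 0, 0, 0, 0, 0, 0, 0, 0, 0, -0.02, 0, 0, 0, 0, 0, -0.06, 0, 0, 0, 0, 0, -0.12, 0, 0, 0, 0, 0, -0.15, 0, 0, 0, 0, 0, -0.15, 0, 0, 0]
  fingers: 0.8

```text
time_s: 8.3
position: [0.6268, -0.1201, 0.1453]
tcp_rot: [3.138, 0.058, 0.011]
wrist_force: [0.2, -0.3, -0.3]
gripper_width: 0.901
finger_force: 0.0
```

```bash
python3 - <<'E'
from h import *
pm=avg(4);stt()
i=env.camera_info("wrist");im=env.capture("wrist")
np.savez("w3.npz",K=i["intrinsics"],V=i["view"])
cv2.imwrite("pics/w3.png",im[:,:,::-1])
go(.44,.06,.25,-.2,pm)
E
```

```text
8.5 [ 0.6231 -0.1189  0.1394] yaw 0.0371 tz [-3.6e-03  8.0e-04 -1.0e+00] F [-0.2 -0.7  0.2] 0.901 0.0 q [-0.32  0.44  1.48 -0.    1.23  1.21]
at [ 0.624  -0.1192  0.1409] 0.0371 to (0.44, 0.06, 0.25, -0.2) [-0.3547 -0.3718 -0.2178] [0.     0.0003 0.0755]
```

View pics/w3.png

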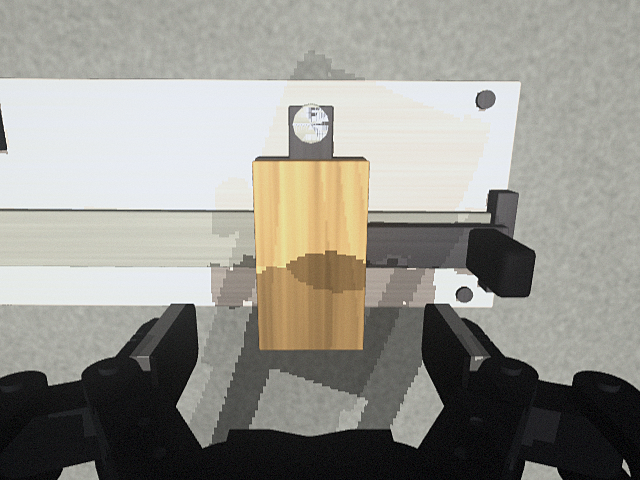

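Blank 1 lies flush on the bed: its top corners are at (254,161), (369,161), (363,350) and (259,350), with only a thin sliver of the bed's far face showing. Next is blank 2, looking from just above it.

```bash
python3 - <<'E'
from h import *
go(.4586,.0999,.15,-.4223)
im=cv2.imread("pics/w3.png");d=np.load("w3.npz");i=dict(intrinsics=d["K"],view=d["V"])
m=woodmask(im,(245,150,380,360));x,f,s=fit(im,i,[.624,-.119,.037],m,z0=.046);print(x.round(4),f,m.sum()/255)
E
```

```text
at [ 0.6236 -0.1191  0.1399] 0.0371 to (0.4586, 0.0999, 0.15, -0.4223) [-0.3135 -0.4499 -0.0191] [-0.      0.0009  0.1462]
[ 0.6233 -0.1194  0.0385] 591.121568627451 21295.0
```

Emit:
carry_out:
  targets: [-0.3135, -0.45, -0.02, 0, 0.0009, 0.1462, -0.3135, -0.45, -0.02, 0, 0.0009, 0.1462, -0.3135, -0.45, -0.02, 0, 0.0009, 0.1462, -0.3135, -0.45, -0.02, 0, 0.0009, 0.1462, -0.3135, -0.45, -0.02, 0, 0.0009, 0.1462, -0.3135, -0.45, -0.02, 0, 0.0009, 0.1462, -0.3135, -0.45, -0.02, 0, 0.0009, 0.1462, -0.3135, -0.45, -0.02, 0, 0.0009, 0.1462, -0.3135, -0.45, -0.02, 0, 0.0009, 0.1462]
  fingers: 1

```text
time_s: 9.75
position: [0.4605, 0.099, 0.1516]
tcp_rot: [3.071, -0.66, 0.006]
wrist_force: [-0.6, 0.8, 0.1]
gripper_width: 1.002
finger_force: 0.0
```

```bash
python3 - <<'E'
from h import *
pm=avg(8);stt()
i=env.camera_info("wrist");im=env.capture("wrist")[:,:,::-1].copy()
cv2.imwrite("pics/w4.png",im)
h=np.zeros((480,640),np.uint8)
m=woodmask(im,(150,60,480,425));n,l,s,c=cv2.connectedComponentsWithStats(m);k=1+np.argmax(s[1:,4]);m=np.uint8(l==k)*255
print(s[k],c[k])
x,f,sl=fit(im,i,[.4586,.0999,-.4223],m);print(x.round(4),f,m.sum()/255)
go(*x[:2],.018,x[2],pm)
E
```

```text
10.15 [0.4595 0.0994 0.1511] yaw -0.423 tz [ 2.e-03 -7.e-04 -1.e+00] F [0.7 0.1 0.2] 0.998 0.0 q [ 0.03  0.09  1.89 -0.    1.15  2.02]
[  263   155    92   155 13535] [308.20657554 230.74214998]
[ 0.459   0.1004 -0.4288] 461.98823529411766 13535.0
at [0.4599 0.099  0.1512] -0.4236 to (np.float64(0.45898959403447326), np.float64(0.10041683036933488), 0.018, np.float64(-0.42882507324527486)) [-0.0036 -0.0018  0.2664] [-0.0001 -0.0008  0.0017]
```

The fit agrees with the earlier estimate: (0.459, 0.1004), yaw -0.429. Descending and gripping.

Emit:
carry_out:
  targets: [-0.0036, -0.0018, 0.08, 0, -0.0008, 0.0017, -0.0036, -0.0018, 0.16, 0, -0.0008, 0.0017, -0.0036, -0.0018, 0.22, 0, -0.0008, 0.0017, -0.0036, -0.0018, 0.25, 0, -0.0008, 0.0017, -0.0036, -0.0018, 0.263, 0, -0.0008, 0.0017, -0.0036, -0.0018, 0.263, 0, -0.0008, 0.0017, -0.0036, -0.0018, 0.263, 0, -0.0008, 0.0017]

```text
time_s: 10.9
position: [0.4593, 0.1012, 0.0206]
tcp_rot: [-3.069, 0.666, -0.003]
wrist_force: [-0.6, -0.3, -0.4]
gripper_width: 1.005
finger_force: 0.0
```

Emit:
carry_out:
  targets: [0, 0, 0, 0, 0, 0, 0, 0, 0, 0, 0, 0, 0, 0, 0, 0, 0, 0, 0, 0, 0, 0, 0, 0, 0, 0, 0, 0, 0, 0, 0, 0, 0, 0, 0, 0, 0, 0, 0, 0, 0, 0, 0, 0, 0, 0, 0, 0]
  fingers: -0.3

```text
time_s: 11.7
position: [0.4596, 0.1013, 0.0214]
tcp_rot: [-3.069, 0.666, -0.004]
wrist_force: [-1.6, -0.3, 7.0]
gripper_width: 0.635
finger_force: 62.6
```

```bash
python3 -c "
from h import *
pm=avg(4);stt();go(.6238,-.1193,.115,.037,pm)"
```

```text
11.9 [0.4596 0.1013 0.0214] yaw -0.4275 tz [ 2.6e-03  5.0e-04 -1.0e+00] F [-1.1 -0.2  6.9] 0.628 62.56396293640137 q [0.03 0.32 1.96 0.   0.86 2.03]
at [0.4596 0.1013 0.0214] -0.4275 to (0.6238, -0.1193, 0.115, 0.037) [ 0.4822  0.2651 -0.1866] [-0.0003 -0.0008 -0.1479]
```

Emit:
carry_out:
  targets: [0, 0, -0.09, 0, 0, 0, 0, 0, -0.18, 0, 0, 0, 0.08, 0.044, -0.19, 0, 0, -0.025, 0.16, 0.088, -0.19, 0, 0, -0.05, 0.24, 0.132, -0.19, 0, 0, -0.075, 0.32, 0.176, -0.187, 0, 0, -0.1, 0.4, 0.22, -0.187, 0, 0, -0.125, 0.46, 0.253, -0.187, -0.0003, -0.0008, -0.14, 0.4822, 0.2651, -0.1866, -0.0003, -0.0008, -0.1479, 0.4822, 0.2651, -0.1866, -0.0003, -0.0008, -0.1479, 0.4822, 0.2651, -0.1866, -0.0003, -0.0008, -0.1479, 0.4822, 0.2651, -0.1866, -0.0003, -0.0008, -0.1479]

```text
time_s: 13.1
position: [0.6218, -0.1182, 0.1127]
tcp_rot: [-3.14, -0.059, 0.006]
wrist_force: [0.1, 1.2, -0.6]
gripper_width: 0.63
finger_force: 63.8
```

```bash
python3 - <<'E'
from h import *
pm=avg(8);stt();go(.6238,-.1193,.0805,.037,pm)
i=env.camera_info("wrist");im=env.capture("wrist")[:,:,::-1].copy()
cv2.imwrite("pics/w5.png",im);im=im.astype(int)
for c in(275,300,325,350): print("col",c,im[150:215,c].sum(1)//3)
p=pm[0];c,s=np.cos(.037),np.sin(.037)
zt=p[2]-.0214+.012
for n,z,x,y in(("held",zt,p[0],p[1]),("heldbot",zt-.012,p[0],p[1]),("low",.058,.6240,-.1193)): print(n,[proj(i,[x+c*.05-s*b,y+s*.05+c*b,z]).round(1) for b in(.028,-.028)])
E
```

```text
13.5 [ 0.6227 -0.1191  0.1131] yaw 0.0375 tz [-2.6e-03 -1.0e-04 -1.0e+00] F [-0.3  0.4 -0.2] 0.629 63.81738066673279 q [-0.32  0.46  1.5  -0.    1.18  1.21]
at [ 0.6224 -0.1186  0.113 ] 0.0379 to (0.6238, -0.1193, 0.0805, 0.037) [0.003  0.0016 0.0651] [-0.0001  0.0009  0.0003]
col 275 [227 227 228 228 226 225 224 226 242 168  35  77  99  90  79 158 198 202
 206 201 204 199 197 204 211 155  78  86  92 138 179 192 190 193 194 194
 196 190 191 193 193 195 192 195 194 193 194 192 195 194 192 193 192 194
 191 192 194 192 190 195 192 191 195 194 195]
col 300 [114 114 115 112 111 113 114 109 107 111 109 109 103  95  87 158 187 192
 198 195 194 194 195 197 207 146  81  92  90 142 175 190 193 196 193 193
 195 198 195 194 195 195 195 195 194 189 194 193 195 196 193 193 196 189
 194 194 196 194 194 195 196 194 193 193 194]
col 325 [111 114 108 110 108 108 110 107 109 105 104 112 103  85  80 157 191 197
 194 197 192 194 197 197 207 156  74  75  73 135 169 184 183 186 187 185
 188 181 188 187 187 186 185 186 183 187 186 186 186 188 184 189 187 186
 186 193 183 187 188 181 185 179 179 177 182]
col 350 [226 225 225 227 229 225 229 225 237 178  57  57  81  85  87 159 190 195
 193 193 192 194 194 195 203 150  81  83  79 117 150 165 167 167 168 172
 170 167 171 170 167 163 170 168 164 167 166 171 170 169 167 166 166 167
 165 169 162 168 173 166 169 165 168 168 166]
held [array([217.1, 181.1]), array([397.8, 181.3])]
heldbot [array([224.6, 176.7]), array([390.7, 176.9])]
low [array([242.1, 163.5]), array([378. , 163.7])]
```

View pics/w5.png

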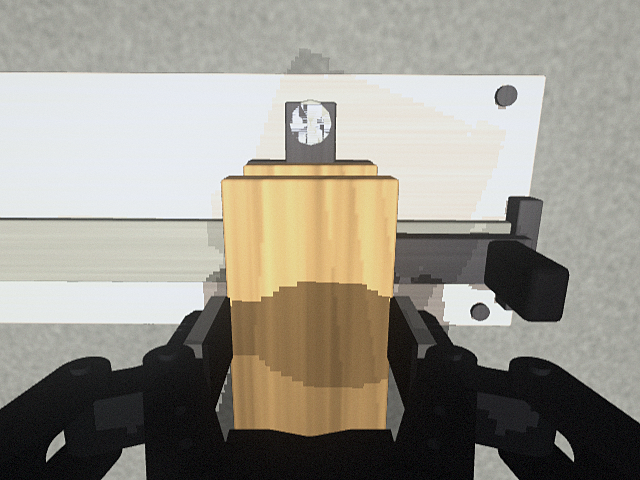

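The held blank's far edge is at row 179 and the lower blank's at row 165, with columns nearly centred on each other (310 vs 311). The target is about (0.6229, -0.1193).

Emit:
carry_out:
  targets: [0.001, 0.0014, 0.02, 0, 0.0009, 0, 0.001, 0.0014, 0.04, 0, 0.0009, 0, 0.001, 0.0014, 0.055, 0, 0.0009, 0, 0.001, 0.0014, 0.061, 0, 0.0009, 0, 0.001, 0.0014, 0.061, 0, 0.0009, 0, 0.001, 0.0014, 0.061, 0, 0.0009, 0]

```text
time_s: 14.15
position: [0.6233, -0.1202, 0.0824]
tcp_rot: [-3.141, -0.058, -0.0]
wrist_force: [0.5, 0.2, 0.3]
gripper_width: 0.63
finger_force: 63.8
```

```bash
python3 - <<'E'
from h import *
pm=avg(4);stt();go(.6230,-.1193,.0803,.037,pm)
E
```

```text
14.35 [ 0.6236 -0.1202  0.083 ] yaw 0.0371 tz [ 1.1e-03 -3.0e-04 -1.0e+00] F [-0.6  0.2 -0.7] 0.628 63.827505111694336 q [-0.33  0.5   1.52  0.    1.12  1.21]
at [ 0.6236 -0.1202  0.0829] 0.0371 to (0.623, -0.1193, 0.0803, 0.037) [-0.0012 -0.0019  0.0053] [ 0.0001 -0.0003  0.    ]
```

Emit:
carry_out:
  targets: [-0.0012, -0.0018, 0.005, 0, -0.0003, 0, -0.0012, -0.0018, 0.005, 0, -0.0003, 0, -0.0012, -0.0018, 0.005, 0, -0.0003, 0]

```text
time_s: 14.65
position: [0.6224, -0.1191, 0.0798]
tcp_rot: [-3.141, -0.058, 0.002]
wrist_force: [0.3, -0.6, -0.8]
gripper_width: 0.627
finger_force: 63.8
```

```bash
python3 - <<'E'
from h import *
pm=avg(4);stt();go(.6230,-.1193,.0798,.037,pm)
E
```

```text
14.85 [ 0.6226 -0.1192  0.08  ] yaw 0.0371 tz [-8.e-04 -1.e-04 -1.e+00] F [-0.2  0.8  0.3] 0.629 63.82619619369507 q [-0.33  0.51  1.52 -0.    1.12  1.21]
at [ 0.6226 -0.1192  0.08  ] 0.0371 to (0.623, -0.1193, 0.0798, 0.037) [0.0009 0.0002 0.0003] [-0.      0.0003  0.    ]
```

Emit:
carry_out:
  targets: [0.0005, 0, 0.0005, 0, 0, 0, 0.0005, 0, 0.0005, 0, 0, 0, 0.0005, 0, 0.0005, 0, 0, 0, 0.0005, 0, 0.0005, 0, 0, 0, 0, 0, -0.02, 0, 0, 0, 0, 0, -0.06, 0, 0, 0, 0, 0, -0.1, 0, 0, 0, 0, 0, -0.15, 0, 0, 0, 0, 0, -0.15, 0, 0, 0]
  fingers: 0.8

```text
time_s: 15.75
position: [0.6258, -0.1202, 0.1605]
tcp_rot: [3.138, 0.058, 0.013]
wrist_force: [1.2, -0.6, 0.1]
gripper_width: 0.897
finger_force: 0.0
```

```bash
python3 - <<'E'
from h import *
pm=avg(8);stt()
i=env.camera_info("wrist");im=env.capture("wrist")[:,:,::-1].copy()
cv2.imwrite("pics/w6.png",im)
np.savez("w6.npz",K=i["intrinsics"],V=i["view"])
m=woodmask(im,(200,120,430,420));x,f,s=fit(im,i,[.624,-.119,.037],m,z0=.046,h=.024);print(x.round(4),f,m.sum()/255)
go(.627,-.2143,.15,.037,pm);go(.627,-.2143,.06,.037,pm)
E
```

```text
16.15 [ 0.6219 -0.119   0.1536] yaw 0.0371 tz [-3.2e-03  8.0e-04 -1.0e+00] F [ 0.9  0.9 -0. ] 0.901 0.0 q [-0.33  0.42  1.48 -0.    1.25  1.21]
[ 0.6233 -0.1193  0.0377] 516.4627450980392 21210.0
at [ 0.6223 -0.1191  0.1546] 0.0371 to (0.627, -0.2143, 0.15, 0.037) [0.0023 0.1906 0.0092] [-0.0001  0.0004  0.    ]
at [ 0.6223 -0.1191  0.1546] 0.0371 to (0.627, -0.2143, 0.06, 0.037) [0.0025 0.1906 0.1892] [-0.0001  0.0004  0.    ]
```

View pics/w6.png

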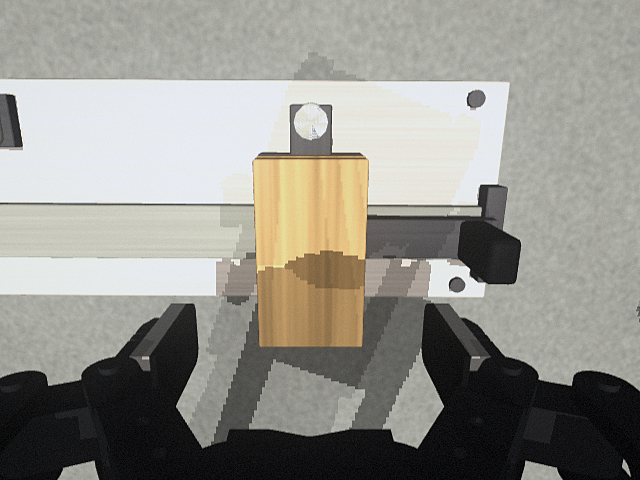

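Both blanks are piled flush (fit (0.6233, -0.1193), yaw 0.038). Now the handle, predicted at (0.627, -0.2143).

Emit:
carry_out:
  targets: [0.001, 0.1, 0, 0, 0, 0, 0.0025, 0.1906, 0.0092, 0, 0.0004, 0, 0.0025, 0.1906, 0.0092, 0, 0.0004, 0, 0.0025, 0.1906, 0.06, 0, 0.0004, 0, 0.0025, 0.1906, 0.12, 0, 0.0004, 0, 0.0025, 0.1906, 0.16, 0, 0.0004, 0, 0.0025, 0.1906, 0.181, 0, 0.0004, 0, 0.0025, 0.1906, 0.181, 0, 0.0004, 0, 0.0025, 0.1906, 0.181, 0, 0.0004, 0]
  fingers: 0.6

```text
time_s: 17.1
position: [0.6279, -0.2144, 0.0651]
tcp_rot: [3.141, 0.059, 0.002]
wrist_force: [-0.9, -0.9, 0.1]
gripper_width: 0.799
finger_force: 0.0
```

```bash
python3 - <<'E'
from h import *
pm=avg(3);stt();go(.627,-.2143,.063,.037,pm)
E
```

```text
17.25 [ 0.6286 -0.2149  0.0664] yaw 0.0373 tz [ 0.0035 -0.0014 -1.    ] F [-0.1  0.1  0.7] 0.802 0.0 q [-0.46  0.58  1.44  0.    1.12  1.07]
at [ 0.6286 -0.2148  0.0662] 0.0373 to (0.627, -0.2143, 0.063, 0.037) [-0.0031 -0.0012  0.0064] [ 0.0004 -0.001   0.0001]
```

Emit:
carry_out:
  targets: [-0.003, 0, 0.005, 0.0004, -0.001, 0, -0.003, 0, 0.005, 0.0004, -0.001, 0, -0.003, 0, 0.005, 0.0004, -0.001, 0]

```text
time_s: 17.55
position: [0.6258, -0.2145, 0.0621]
tcp_rot: [-3.14, -0.058, 0.004]
wrist_force: [-0.3, -0.5, 0.2]
gripper_width: 0.798
finger_force: 0.0
```

Emit:
carry_out:
  targets: [0, 0, 0, 0, 0, 0, 0, 0, 0, 0, 0, 0, 0, 0, 0, 0, 0, 0, 0, 0, 0, 0, 0, 0, 0, 0, 0, 0, 0, 0, 0, 0, 0, 0, 0, 0, 0, 0, 0, 0, 0, 0, 0, 0, 0, 0, 0, 0, 0, 0, 0, 0, 0, 0, 0, 0, 0, 0, 0, 0, 0, 0, 0, 0, 0, 0]
  fingers: -1

```text
time_s: 18.65
position: [0.6258, -0.2145, 0.0621]
tcp_rot: [-3.14, -0.058, 0.004]
wrist_force: [-1.1, 0.2, 2.2]
gripper_width: 0.179
finger_force: 59.8
```

```bash
python3 - <<'E'
from h import *
pm=avg(4);stt()
p=pm[0];v=np.array([-np.sin(.037),np.cos(.037)])
for d in(.150,.193): go(p[0]+v[0]*d,p[1]+v[1]*d,p[2],.037,pm)
E
```

```text
18.85 [ 0.6259 -0.2145  0.0621] yaw 0.037 tz [-0.0027  0.0012 -1.    ] F [-0.6  0.6  3.2] 0.176 59.88712191581726 q [-0.46  0.58  1.45 -0.    1.12  1.07]
at [ 0.6258 -0.2144  0.0621] 0.0371 to (np.float64(0.6202996312947879), np.float64(-0.06455017042346264), np.float64(0.06206511482226503), 0.037) [ 0.     -0.3     0.0004] [-0.0004  0.0009  0.    ]
at [ 0.6258 -0.2144  0.0621] 0.0371 to (np.float64(0.6187089942831071), np.float64(-0.021579600565744067), np.float64(0.06206511482226503), 0.037) [ 0.     -0.386   0.0005] [-0.0004  0.0009  0.    ]
```

Handle gripped (opening ~15 mm). Sliding gently toward the notch.

Emit:
carry_out:
  targets: [0, -0.005, 0, 0, 0, 0, 0, -0.015, 0, 0, 0, 0, 0, -0.035, 0, 0, 0, 0, 0, -0.06, 0, 0, 0, 0, 0, -0.09, 0, 0, 0, 0, 0, -0.12, 0, 0, 0, 0, 0, -0.15, 0, 0, 0, 0, 0, -0.18, 0, 0, 0, 0, 0, -0.21, 0, 0, 0, 0, 0, -0.235, 0, 0, 0, 0, 0, -0.25, 0, 0, 0, 0, 0, -0.255, 0, 0, 0]

```text
schema error: expected a multiple of 6 numbers
```

Emit:
carry_out:
  targets: [0, -0.01, 0, 0, 0, 0, 0, -0.025, 0, 0, 0, 0, 0, -0.035, 0, 0, 0, 0, 0, -0.04, 0, 0, 0, 0, 0, -0.042, 0, 0, 0, 0, 0, -0.042, 0, 0, 0]

```text
schema error: expected a multiple of 6 numbers
```

```bash
python3 - <<'E'
from h import *
pm=avg(5);stt()
i=env.camera_info("wrist");im=env.capture("wrist")[:,:,::-1].copy()
cv2.imwrite("pics/w7.png",im);np.savez("w7.npz",K=i["intrinsics"],V=i["view"])
v=np.array([-np.sin(.037),np.cos(.037)])
print("travelled",(pm[0][:2]-np.array([.6258,-.2145]))@v)
E
```

```text
19.1 [ 0.6259 -0.2144  0.0621] yaw 0.0372 tz [-0.0027  0.0012 -1.    ] F [-0.8  1.1  2.6] 0.181 59.96272623538971 q [-0.46  0.58  1.45 -0.    1.12  1.07]
travelled 5.431411756834403e-05
```

View pics/w7.png

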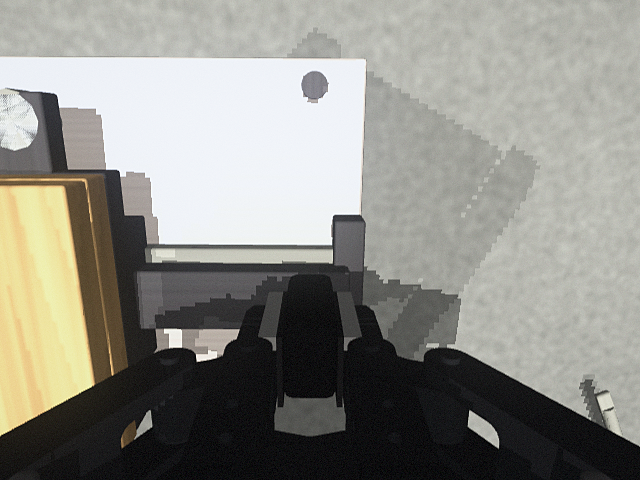

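The picture shows the fingers closed on the handle around (310,340) and the pile square at left. The moves were refused because the last row was one zero short, so nothing moved. Resending.

Emit:
carry_out:
  targets: [0, -0.005, 0, 0, 0, 0, 0, -0.015, 0, 0, 0, 0, 0, -0.035, 0, 0, 0, 0, 0, -0.06, 0, 0, 0, 0, 0, -0.09, 0, 0, 0, 0, 0, -0.12, 0, 0, 0, 0, 0, -0.15, 0, 0, 0, 0, 0, -0.18, 0, 0, 0, 0, 0, -0.21, 0, 0, 0, 0, 0, -0.235, 0, 0, 0, 0, 0, -0.25, 0, 0, 0, 0, 0, -0.255, 0, 0, 0, 0]

```text
time_s: 20.35
position: [0.6217, -0.0856, 0.0621]
tcp_rot: [-3.14, -0.06, 0.002]
wrist_force: [4.8, -2.2, -2.3]
gripper_width: 0.177
finger_force: 59.2
```

Emit:
carry_out:
  targets: [0, -0.01, 0, 0, 0, 0, 0, -0.025, 0, 0, 0, 0, 0, -0.035, 0, 0, 0, 0, 0, -0.04, 0, 0, 0, 0, 0, -0.042, 0, 0, 0, 0, 0, -0.042, 0, 0, 0, 0]

```text
time_s: 20.95
position: [0.6211, -0.0654, 0.0621]
tcp_rot: [-3.139, -0.058, 0.001]
wrist_force: [4.9, 0.6, -1.9]
gripper_width: 0.18
finger_force: 59.1
```

```bash
cat >>h.py <<'E'
def trav(n=5):
    pm=avg(n);stt();v=np.array([-np.sin(.037),np.cos(.037)]);u=np.array([v[1],-v[0]])
    d=pm[0][:2]-np.array([.6258,-.2145]);print("travelled",(d@v).round(5),"side",(d@u).round(5),"Fslide",(env.state()["wrist_force"][:2]@v).round(2));return pm
E
python3 - <<'E'
from h import *
trav()
i=env.camera_info("scene");s=env.camera_info("side")
for n,inf in(("scene",i),("side",s)):
    cv2.imwrite(f"pics/{n}8.png",env.capture(n)[:,:,::-1])
E
```

```text
21.2 [ 0.6211 -0.0654  0.0621] yaw 0.037 tz [-0.001   0.0018 -1.    ] F [ 5.4  0.7 -2.6] 0.178 59.126710295677185 q [-0.24  0.51  1.55  0.    1.08  1.29]
travelled 0.14914 side 0.00082 Fslide 0.54
```

Emit:
carry_out:
  targets: [0.002, -0.01, 0, 0, 0, 0, 0.002, -0.025, 0, 0, 0, 0, 0.002, -0.038, 0, 0, 0, 0, 0.002, -0.044, 0, 0, 0, 0, 0.002, -0.048, 0, 0, 0, 0, 0.002, -0.05, 0, 0, 0, 0, 0.002, -0.05, 0, 0, 0, 0]

```text
time_s: 22.0
position: [0.6203, -0.0406, 0.0621]
tcp_rot: [-3.139, -0.058, 0.004]
wrist_force: [3.4, 0.7, -0.1]
gripper_width: 0.179
finger_force: 59.3
```

```bash
python3 -c "
from h import *
trav()"
```

```text
22.25 [ 0.6203 -0.0407  0.0621] yaw 0.037 tz [-0.0029  0.0018 -1.    ] F [ 3.8  0.9 -2.1] 0.177 59.3149209022522 q [-0.21  0.51  1.56  0.    1.08  1.33]
travelled 0.17391 side 0.00097 Fslide 0.8
```

Emit:
carry_out:
  targets: [0, -0.002, 0, 0, 0, 0, 0, -0.004, 0, 0, 0, 0, 0, -0.006, 0, 0, 0, 0, 0, -0.008, 0, 0, 0, 0, 0, -0.01, 0, 0, 0, 0, 0, -0.01, 0, 0, 0, 0]

```text
time_s: 22.85
position: [0.6202, -0.036, 0.0621]
tcp_rot: [-3.14, -0.058, 0.004]
wrist_force: [3.5, -2.3, -3.6]
gripper_width: 0.182
finger_force: 59.1
```

```bash
python3 -c "
from h import *
trav()"
```

```text
23.1 [ 0.6202 -0.036   0.0621] yaw 0.0371 tz [-0.0028  0.0013 -1.    ] F [ 3.1 -0.4 -3.7] 0.179 59.0657240152359 q [-0.2   0.51  1.56  0.    1.08  1.34]
travelled 0.1786 side 0.00099 Fslide -0.53
```

Emit:
carry_out:
  targets: [0, -0.002, 0, 0, 0, 0, 0, -0.004, 0, 0, 0, 0, 0, -0.004, 0, 0, 0, 0]

```text
time_s: 23.4
position: [0.6202, -0.0354, 0.0621]
tcp_rot: [3.14, 0.058, -0.004]
wrist_force: [3.4, -5.0, -3.5]
gripper_width: 0.177
finger_force: 59.1
```

Emit:
carry_out:
  targets: [0, -0.002, 0, 0, 0, 0, 0, -0.004, 0, 0, 0, 0, 0, -0.004, 0, 0, 0, 0]

```text
time_s: 23.7
position: [0.6202, -0.035, 0.0621]
tcp_rot: [3.138, 0.058, -0.004]
wrist_force: [3.4, -9.9, -3.6]
gripper_width: 0.179
finger_force: 59.1
```

Emit:
carry_out:
  targets: [0, -0.002, 0, 0, 0, 0, 0, -0.004, 0, 0, 0, 0, 0, -0.004, 0, 0, 0, 0]

```text
time_s: 24.0
position: [0.6201, -0.0342, 0.0621]
tcp_rot: [3.136, 0.057, -0.004]
wrist_force: [3.9, -13.3, -4.8]
gripper_width: 0.179
finger_force: 59.1
```

```bash
python3 -c "
from h import *
trav()"
```

```text
24.25 [ 0.6201 -0.0341  0.0621] yaw 0.0364 tz [-0.0025 -0.0046 -1.    ] F [  2.8 -13.1  -5.1] 0.181 59.1251939535141 q [-0.19  0.51  1.56 -0.01  1.08  1.35]
travelled 0.18045 side 0.00099 Fslide -13.17
```

The ball is climbing the first hump (13 N). Creeping on.

Emit:
carry_out:
  targets: [0, -0.002, 0, 0, 0, 0, 0, -0.002, 0, 0, 0, 0]

```text
time_s: 24.45
position: [0.6201, -0.0324, 0.0622]
tcp_rot: [3.138, 0.057, -0.004]
wrist_force: [3.2, -9.5, -4.5]
gripper_width: 0.178
finger_force: 59.2
```

Emit:
carry_out:
  targets: [0, -0.002, 0, 0, 0, 0, 0, -0.002, 0, 0, 0, 0]

```text
time_s: 24.65
position: [0.62, -0.0302, 0.0621]
tcp_rot: [3.14, 0.057, -0.004]
wrist_force: [3.3, -6.4, -4.3]
gripper_width: 0.177
finger_force: 59.4
```

Emit:
carry_out:
  targets: [0, -0.002, 0, 0, 0, 0, 0, -0.002, 0, 0, 0, 0]

```text
time_s: 24.85
position: [0.62, -0.0287, 0.0621]
tcp_rot: [3.14, 0.058, -0.004]
wrist_force: [4.1, -5.9, -4.2]
gripper_width: 0.178
finger_force: 59.4
```

Emit:
carry_out:
  targets: [0, -0.002, 0, 0, 0, 0, 0, -0.002, 0, 0, 0, 0]

```text
time_s: 25.05
position: [0.6199, -0.0273, 0.0621]
tcp_rot: [3.141, 0.058, -0.004]
wrist_force: [3.6, -5.2, -2.6]
gripper_width: 0.184
finger_force: 59.5
```

```bash
python3 -c "
from h import *
trav()"
```

```text
25.3 [ 0.6199 -0.0272  0.0621] yaw 0.0369 tz [-2.6e-03 -4.0e-04 -1.0e+00] F [ 3.9 -4.6 -4.5] 0.18 59.44906711578369 q [-0.18  0.51  1.56 -0.    1.08  1.35]
travelled 0.18737 side 0.00103 Fslide -4.77
```

Emit:
carry_out:
  targets: [0, -0.002, 0, 0, 0, 0, 0, -0.002, 0, 0, 0, 0]

```text
time_s: 25.5
position: [0.6199, -0.0258, 0.0621]
tcp_rot: [-3.141, -0.058, 0.004]
wrist_force: [4.2, -3.5, -4.9]
gripper_width: 0.177
finger_force: 59.5
```

Emit:
carry_out:
  targets: [0, -0.002, 0, 0, 0, 0, 0, -0.002, 0, 0, 0, 0]

```text
time_s: 25.7
position: [0.6198, -0.0243, 0.0621]
tcp_rot: [-3.14, -0.058, 0.004]
wrist_force: [4.4, -2.6, -4.7]
gripper_width: 0.179
finger_force: 59.5
```

Emit:
carry_out:
  targets: [0, -0.002, 0, 0, 0, 0, 0, -0.002, 0, 0, 0, 0]

```text
time_s: 25.9
position: [0.6197, -0.0228, 0.0621]
tcp_rot: [-3.139, -0.058, 0.004]
wrist_force: [4.8, -0.3, -4.5]
gripper_width: 0.177
finger_force: 59.5
```

```bash
python3 -c "
from h import *
trav()"
```

```text
26.15 [ 0.6197 -0.0226  0.0621] yaw 0.0372 tz [-0.0027  0.0017 -1.    ] F [ 4.5 -0.9 -4.3] 0.176 59.43269670009613 q [-0.18  0.51  1.56  0.    1.08  1.36]
travelled 0.19193 side 0.00105 Fslide -1.11
```

Emit:
carry_out:
  targets: [0, -0.002, 0, 0, 0, 0, 0, -0.002, 0, 0, 0, 0]

```text
time_s: 26.35
position: [0.6197, -0.0217, 0.0621]
tcp_rot: [-3.139, -0.058, 0.004]
wrist_force: [5.6, 0.5, -4.5]
gripper_width: 0.179
finger_force: 59.4
```

Emit:
carry_out:
  targets: [0, -0.002, 0, 0, 0, 0, 0, -0.002, 0, 0, 0, 0]

```text
time_s: 26.55
position: [0.6197, -0.0207, 0.0621]
tcp_rot: [-3.139, -0.058, 0.004]
wrist_force: [4.5, -1.2, -5.6]
gripper_width: 0.178
finger_force: 59.4
```

```bash
python3 -c "
from h import *
trav()"
```

```text
26.8 [ 0.6197 -0.0206  0.0621] yaw 0.0372 tz [-0.0027  0.0018 -1.    ] F [ 5.4  1.1 -5.3] 0.181 59.35472309589386 q [-0.17  0.51  1.56  0.    1.08  1.36]
travelled 0.19395 side 0.00106 Fslide 0.86
```

Emit:
carry_out:
  targets: [0, -0.002, 0, 0, 0, 0, 0, -0.002, 0, 0, 0, 0]

```text
time_s: 27.0
position: [0.6196, -0.0196, 0.0621]
tcp_rot: [-3.139, -0.058, 0.004]
wrist_force: [5.2, 1.6, -4.8]
gripper_width: 0.181
finger_force: 59.4
```

Emit:
carry_out:
  targets: [0, -0.002, 0, 0, 0, 0, 0, -0.002, 0, 0, 0, 0]

```text
time_s: 27.2
position: [0.6196, -0.0189, 0.0621]
tcp_rot: [-3.14, -0.058, 0.004]
wrist_force: [6.2, -0.4, -4.8]
gripper_width: 0.175
finger_force: 59.3
```

```bash
python3 -c "
from h import *
trav()"
```

```text
27.45 [ 0.6196 -0.0188  0.0621] yaw 0.0372 tz [-0.0026  0.0014 -1.    ] F [ 5.1  0.5 -6. ] 0.18 59.35828685760498 q [-0.17  0.51  1.56  0.    1.08  1.36]
travelled 0.19573 side 0.00107 Fslide 0.33
```

Emit:
carry_out:
  targets: [0, -0.002, 0, 0, 0, 0, 0, -0.002, 0, 0, 0, 0]

```text
time_s: 27.65
position: [0.6196, -0.0187, 0.0621]
tcp_rot: [-3.141, -0.058, 0.004]
wrist_force: [4.2, -2.5, -5.3]
gripper_width: 0.174
finger_force: 59.4
```

```bash
python3 -c "
from h import *
F=[]
for k in range(8):
    env.capture('wrist');F.append(env.state()['wrist_force'][1])
print(np.mean(F));trav(2)"
```

```text
-2.4741292849537295
28.15 [ 0.6196 -0.0187  0.0621] yaw 0.037 tz [-2.6e-03  3.0e-04 -1.0e+00] F [ 4.4 -2.7 -7.3] 0.177 59.362231492996216 q [-0.17  0.51  1.56 -0.    1.08  1.36]
travelled 0.19593 side 0.00106 Fslide -2.83
```

The shuttle now resists at 195.9 mm of travel, exactly 17 mm past first contact, so the ball is in the notch. I'll back off the push slightly and check that the pile hasn't shifted against the pre-slide picture.

Emit:
carry_out:
  targets: [0, 0.0012, 0, 0, 0, 0, 0, 0.0012, 0, 0, 0, 0, 0, 0.0012, 0, 0, 0, 0]

```text
time_s: 28.45
position: [0.6196, -0.0188, 0.0621]
tcp_rot: [-3.14, -0.058, 0.004]
wrist_force: [4.4, -1.8, -5.5]
gripper_width: 0.177
finger_force: 59.4
```

```bash
python3 - <<'E'
from h import *
trav()
a=cv2.imread("pics/w7.png");b=env.capture("wrist")[:,:,::-1].copy();cv2.imwrite("pics/w9.png",b)
for n,(x0,y0,x1,y1) in dict(pileTop=(0,165,60,240),pileSide=(55,180,130,330),plunger=(0,85,70,160),arm=(280,270,340,300)).items():
    g=lambda i:np.float32(cv2.Canny(cv2.cvtColor(i[y0:y1,x0:x1],6),60,150))
    s,r=cv2.phaseCorrelate(cv2.GaussianBlur(g(a),(5,5),0),cv2.GaussianBlur(g(b),(5,5),0));print(n,np.round(s,2),round(r,2))
for r in(220,260,300): print(r,[np.abs(np.diff(i[r,20:130].astype(int).sum(1))).argsort()[-3:]+20 for i in(a,b)])
for c in(15,30,45): print(c,[np.abs(np.diff(i[160:200,c].astype(int).sum(1))).argsort()[-3:]+160 for i in(a,b)])
E
```

```text
28.7 [ 0.6196 -0.0188  0.0621] yaw 0.037 tz [-0.0026  0.0011 -1.    ] F [ 5.  -1.  -6.3] 0.177 59.37634885311127 q [-0.17  0.51  1.56  0.    1.08  1.36]
travelled 0.19584 side 0.00106 Fslide -1.23
pileTop [-0.33 -0.09] 0.75
pileSide [ 0.64 -0.18] 0.88
plunger [0.97 0.71] 0.38
arm [0.18 0.06] 1.0
220 [array([69, 91, 89]), array([70, 68, 69])]
260 [array([95, 74, 75]), array([76, 95, 75])]
300 [array([80, 82, 81]), array([80, 81, 82])]
15 [array([178, 185, 180]), array([178, 185, 180])]
30 [array([184, 180, 185]), array([185, 178, 184])]
45 [array([185, 178, 180]), array([177, 185, 180])]
```

The pile hasn't moved relative to the shuttle (under 1 px), and the shuttle is at rest in the notch and gripped. Handing in.

```bash
python3 -c "
from station import env
print(env.hand_in())"
```

```text
the job is handed in; nothing more can be done
None
```

I handed the job in at about 29 s: both blanks are flush on the bed and the shuttle rests in the notch with the handle still gripped; the judge returned no verdict.

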